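# Close a filter holder in the treadle press

## Robot

A 7-joint arm with a two-finger parallel gripper is mounted at the origin on the work surface. World frame = base frame: x ahead of the robot, y to its left, z up, the work surface at z = 0. Lengths are in m, angles in rad, forces in N, time in s.
With the tool pointing down it reaches from about 0.425 to 1.025 m from the base axis. Payload 3.6 kg.
Tool frame: the origin (TCP) lies midway between the tips of the shut fingers; the grasp point (between the pads) lies 19 mm behind it; z points along the fingers, y is the line along which they close (so a half turn about z gives the same grasp; the last joint's range is limited). The gripper opens to 85 mm and grips with 20 to 120 N. Pads are 22 mm wide; open, the fingers measure 114 mm over their backs; the gripper's body (76 mm by 85 mm) begins 54 mm behind the grasp point. The pads swing forward as they close: fully open they stand 13 mm farther back than shut.
Start: joints at [-1.27, 0.591, 0.048, 1.609, -0.033, 0.943, -0.034], TCP at [0.278, 0.67, 0.231] pointing down, gripper open.
Joint ranges: [-2.69, 2.69], [-0.47, 2.24], [-1.27, 1.36], [0.19, 2.51], [-1.53, 4.68], [0.08, 2.07], [-3.09, 3.09]. Speed limits (rad/s): [2.57, 2.57, 3.14, 3.14, 3.14, 3.14, 3.14].

## Interface

Orientations are given as a unit quaternion [w, x, y, z].
In Python, from workcell import env gives the robot as it stands.
- The arm moves only by the shell command python3 -m creep 'ROWS' [FORCE]. ROWS is JSON, one flat list of numbers, 7 for each row, row after row: the shift along the tool's x, y, z normalised to -1 to 1, where 1 is 25 mm, then the turn, a rotation vector about the tool's x, y, z normalised to -1 to 1, where 1 is 90 degrees, then the finger opening in mm, from 0 to 85.4. In form: [dx, dy, dz, wx, wy, wz, fingers, dx, dy, dz, wx, wy, wz, fingers, ...]. A call has exactly 8 rows; each row shifts and turns the commanded pose from where the row before left it, along the tool's axes as they then stand; what a row does not reach is not made up. A row lasts 1/10 s, in which the tool goes at most 50 mm and 8.59 degrees, less where a joint would pass 70% of its speed; a pose out of reach is approached as far as the arm can. A call with a number of a shift or a turn outside -1 to 1 is refused whole. A call with a gripper value outside its range is refused whole. The fingers move at their own pace and stop on an object; FORCE is the grip in N (left out, the last holds). Time passes only in rows, so rows that do not move let the fingers close, or fill a call up. It gives the time, the measured TCP pose, the force, the opening and the grip force at its end, in the units of the state.
- env.get_obs(): the state, without advancing time (a new reading comes with each control period).
- env.get_image(name): name is "side" or "top" or "wrist"; returns the picture (384x512x3 uint8, blue, green, red); there is no depth.
- env.get_calibration(name): a dict with "fx", "fy", "cx", "cy" (pixels), "origin" and "attitude" of the camera in the world. Camera axes: x right, y down, z forward; pixel columns grow to the right and rows downward; lengths in m; the calibration is good to about 2 mm. A picture is of the moment at which its call begins: read the wrist's pose just before it. get_calibration takes no time and is no camera call; for the wrist camera it gives the pose at the moment of the call.
- env.sign_off(): hands the job in; it is judged then, once.
Trained networks look in the newest picture that a camera, given by its name, has taken for a name from the list of things; names that differ only in an ending like _2 or _b are one class to them, and where a whole thing is asked for, a point or a joint stands for the part that bears it (a point fixed in the world has none). Each returns a list of dicts, best first, with "confidence" (0 to 1); they miss things now and then, are a little off and sometimes report something else, mostly with a low value. They report only what shows in the picture. A call takes as long as a camera call. They do not tell look-alikes from the thing itself.
- env.silhouettes(camera, thing): "mask" (384x512 bool, what is visible of it) and "position" ([row, column] in pixels, amid what is visible of it).
- env.tip_of(camera, thing): "position" ([row, column] in pixels: a listed point, or the origin of a listed thing).
The state is a dict: "time_s": time; "qpos": joint angles; "joint_velocities": joint speeds; "effort": joint torques, N m; "ee_pos": TCP position; "eef_rot": TCP orientation; "contact_force": force on the tool from outside, world axes, zero at the start; "moment": the same for the moment, N m; "opening": finger opening in m; "finger_force": force on a finger pad.
Only numpy, scipy, OpenCV 4.12 (cv2) and the standard library are available. Lean on these libraries where they do the work, as an engineer would, in place of code of your own. Each camera call takes 0.05 s, during which the arm holds its last target. There are 200 camera calls.

## Task

Finish the filter holder in the bench press: lay the spacer ring squarely on the holder body that already sits between the four guide posts, then the top disc on the ring, knob up. Then press the sprung pedal all the way down to its stop so that the press arm swings over onto the disc, hold it down for about a second, and let it come all the way back up, leaving the closed stack in the press. Leave the honey jars standing.

Things in the scene. Friction and masses are not known exactly. Their poses are not given: they have to be found in the camera images.
- press: Bench treadle press, fixed; place and yaw vary. White base plate 12 mm thick, x -100 to 150, y -55 to 195 mm in its frame; origin on the table on the pocket's axis, z up, front to -x. Pedal beside the pocket at y = 150 mm. Press arm pivots at x = 115, z = 86 mm; at rest it stands upright there, 28 mm wide, up to 215 mm high, leaving the pocket free from above
- nest (a point): Centre of the pocket floor, 12 mm above the table, axes as press. Pocket: four posts 8 mm thick at x, y = +-25.5 mm, tops 54 mm above this point, last 10 mm tapered, 2 mm clear of the 60 mm parts; finger gaps 43 mm wide on the +-x and +-y sides. Undersides of body, spacer and disc finally lie 0, 24 and 36 mm above it
- pedal (a joint): Steel pedal plate 150 x 68 x 8 mm with black rubber tread on its free end, hinged about the press's y axis at x = 70, y = 150, z = 40 mm in press, running to -x. Angle pressed down: 0 at rest (free end raised 0.42 rad), 0.42 at the stop (level). Needs about 5 to 12 N at the tread, springs back up; drives the press arm
- pedal_face (a point): Point to press: middle of the rubber tread, on its top face, 120 mm from the hinge axis. At rest it is 96 mm above the table, at the stop 48 mm. Its z axis is normal to the tread
- press_pad: Black round pad, 24 mm across, sprung, on the underside of the press arm's free end; origin at its lower face. With the pedal down it lies on the disc's knob
- holder_body: Aluminium round block 60 mm across, 24 mm high, standing in the pocket at the start; origin at the centre of its underside
- spacer: Aluminium ring, 60 mm outside, 40 mm inside, 12 mm high, lying flat on the table; origin at the centre of its underside, z its axis
- top_disc: Aluminium disc 60 mm across and 8 mm thick with a central round knob 22 mm across and 16 mm high on top (24 mm in all), lying on the table knob up; origin at the centre of its underside, z its axis. A loose brass jar lid nearby (54 mm, no knob) is not wanted
- jar_near: Closed honey jar, amber glass with a brass lid, 52 mm across, 60 mm high; origin at the centre of its underside. A bystander: keep it standing
- jar_mid: Closed honey jar, amber glass with a brass lid, 52 mm across, 60 mm high; origin at the centre of its underside. A bystander: keep it standing
- jar_left: Closed honey jar, amber glass with a brass lid, 52 mm across, 60 mm high; origin at the centre of its underside. A bystander: keep it standing
Mind the look-alikes: they are no part of the job. What is shaped like the top_disc but black or orange is not meant. Leave any green look-alike of the spacer alone.

How it is judged:
By the outcome, as a careful person would: the job done as asked, in the order asked, and still so for the second after the job is handed in, with the robot touching nothing.
It also fails if it takes over 72 s, if anything falls off the work surface, if the arm or the gripper's body presses on something with over 40 N, if the wrist force passes 120 N, or if a joint passes its speed limit or range.

## Working session

There is one attempt and no reset: what is moved stays moved. The work goes in short steps, Python scripts to look and compute and a shell command to move; the robot and the scene stay as the last step left them, time stands still between calls to the robot, and variables do not carry over. Pictures are saved under pics/ and viewed, at most 11 in all, crops included, and the job is handed in when it is done.

```bash
mkdir -p pics; ls; cat > h.py <<'E'
import numpy as np, cv2
from workcell import env
from scipy.spatial.transform import Rotation as R
def rot(a):
    a=np.array(a)
    if a.shape==(3,3): return a
    return R.from_quat([a[1],a[2],a[3],a[0]]).as_matrix()
def ray(c,px,z):
    k=env.get_calibration(c); r,col=px
    d=rot(k['attitude'])@np.array([(col-k['cx'])/k['fx'],(r-k['cy'])/k['fy'],1])
    o=np.array(k['origin']); return o+d*(z-o[2])/d[2]
def proj(c,p):
    k=env.get_calibration(c); q=rot(k['attitude']).T@(np.array(p)-k['origin'])
    return np.array([k['cy']+k['fy']*q[1]/q[2],k['cx']+k['fx']*q[0]/q[2]])
E
python3 - <<'E'
from h import *
for c in ['top','side']:
    cv2.imwrite(f'pics/{c}0.png',env.get_image(c)); print(c,env.get_calibration(c))
    for t in ['nest','pedal_face','holder_body','spacer','top_disc','jar_near']:
        print(t,[(np.round(d['position'],1).tolist(),round(d['confidence'],2)) for d in env.tip_of(c,t)])
o=env.get_obs();print(o)
E
```

```text
pics
top {'fx': 488.6739005198082, 'fy': 488.6739005198082, 'cx': 248.46898373940274, 'cy': 192.27257373727144, 'origin': array([2.68763898e-01, 1.24302744e-03, 1.55137957e+00]), 'attitude': array([ 0.07039621, -0.70131225,  0.70702316, -0.05765205])}
nest [([192.4, 223.4], 0.83)]
pedal_face [([213.6, 173.3], 0.87)]
holder_body [([193.8, 223.5], 0.5)]
spacer [([185.6, 366.4], 0.55), ([192.2, 398.3], 0.49)]
top_disc [([221.2, 283.2], 0.67), ([259.2, 300.5], 0.61), ([226.7, 318.2], 0.55)]
jar_near [([228.1, 378.2], 0.72), ([193.4, 221.1], 0.19)]
side {'fx': 415.7098799876971, 'fy': 415.7098799876971, 'cx': 258.80102316773656, 'cy': 195.3511290937544, 'origin': array([-0.05981478, -0.80439282,  0.8249605 ]), 'attitude': array([-0.44361924,  0.84492129, -0.26381073,  0.14040611])}
nest [([212.8, 251.7], 0.87)]
pedal_face [([178.1, 209.0], 0.62), ([139.9, 276.1], 0.48)]
holder_body [([214.0, 250.1], 0.67)]
spacer [([332.5, 384.4], 0.74)]
top_disc [([283.4, 277.6], 0.85), ([258.5, 263.9], 0.82), ([288.9, 236.5], 0.55)]
jar_near [([340.3, 333.2], 0.74), ([175.5, 182.5], 0.23)]
{'time_s': 0.7, 'qpos': array([-1.27051525,  0.59112953,  0.04834445,  1.60849238, -0.0332964 ,
        0.94269664, -0.03373378]), 'joint_velocities': array([ 1.14085682e-03, -6.68205160e-04,  5.11427239e-05, -1.84393877e-03,
        1.64336696e-04, -1.00107860e-04,  8.63271197e-04]), 'effort': array([ 2.75108714e-04, -5.48453879e+01,  1.54574532e+00, -1.98489708e+01,
        9.36567842e-03,  1.46192779e-03,  1.72200494e-07]), 'ee_pos': array([0.2781392 , 0.66953786, 0.23135474]), 'eef_rot': array([3.22928734e-06, 1.95597514e-01, 9.80684257e-01, 3.92099517e-05]), 'contact_force': array([-0.72317533, -0.21745838,  0.38585643]), 'moment': array([ 0.03719693, -0.03494544, -0.03751684]), 'finger_force': 0.0, 'opening': 0.08577338634654141}
```

View pics/top0.png

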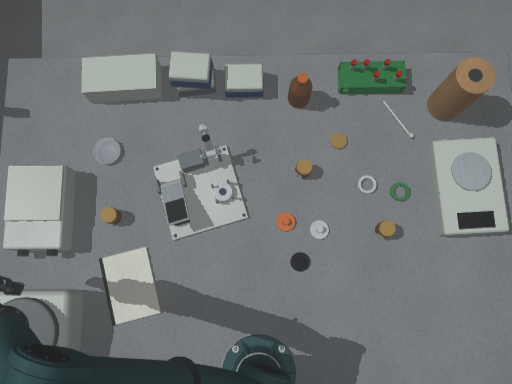

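View pics/side0.png

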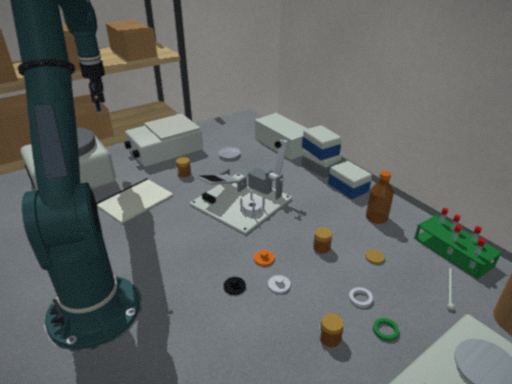

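The top view shows the aluminium ring at about (184,367) and the green one at (191,400). The aluminium disc is at (229,319), with the orange one at (222,286) and the black at (262,300). The press pocket is at (192,223), and the pedal tread is at (210,175).

```bash
python3 - <<'E'
from h import *
env.get_image('top'); env.get_image('side')
for t in ['spacer','top_disc','jar_near','press','pedal']:
  for c in ['top','side']:
    for d in env.silhouettes(c,t)[:5]:
        m=d['mask'].astype(np.uint8); (x,y),s,a=cv2.minAreaRect(cv2.findNonZero(m))
        z={'spacer':.012 if c=='top' else .006,'top_disc':.008,'jar_near':.03}.get(t,.012)
        print(t,c,round(d['confidence'],2),'rect c',round(y,1),round(x,1),np.round(s,1),round(a,1),'n',m.sum(),'xy',ray(c,(y,x),z)[:2].round(4))
for n,z in [('nest',.012),('pedal_face',.096)]:
  for c in ['top','side']:
    print(n,c,ray(c,env.tip_of(c,n)[0]['position'],z).round(4))
for t in ['spacer','top_disc','jar_near']:
  for c in ['top','side']:
    for d in env.tip_of(c,t): print(t,c,round(d['confidence'],2),ray(c,d['position'],0)[:2].round(4))
# fine: aluminium ring/disc crop
im=env.get_image('top'); cv2.imwrite('pics/c1.png',cv2.resize(im[140:250,145:345],None,fx=4,fy=4,interpolation=cv2.INTER_CUBIC))
E
```

```text
spacer top 0.63 rect c 191.2 400.2 [16.3 18.4] 45.0 n 151 xy [ 0.5497 -0.4554]
spacer top 0.45 rect c 184.0 367.0 [18. 16.] 0.0 n 135 xy [ 0.5743 -0.3511]
spacer side 0.7 rect c 297.5 361.0 [19. 22.] 90.0 n 282 xy [ 0.5735 -0.3563]
spacer side 0.57 rect c 329.0 385.5 [22. 25.] 90.0 n 327 xy [ 0.5497 -0.4579]
top_disc top 0.78 rect c 229.5 319.0 [17. 18.] 90.0 n 269 xy [ 0.4302 -0.1938]
top_disc top 0.78 rect c 222.0 285.0 [18. 18.] 90.0 n 288 xy [ 0.4549 -0.087 ]
top_disc top 0.75 rect c 261.3 299.6 [18.3 17.9] 26.6 n 281 xy [ 0.3311 -0.1301]
top_disc side 0.82 rect c 284.5 278.0 [17. 20.] 90.0 n 311 xy [ 0.4241 -0.2011]
top_disc side 0.72 rect c 257.5 263.0 [15. 20.] 90.0 n 264 xy [ 0.4511 -0.0941]
top_disc side 0.62 rect c 285.9 233.8 [17.5 21.6] 78.7 n 318 xy [ 0.3252 -0.1391]
top_disc side 0.48 rect c 297.0 360.0 [20. 24.] 90.0 n 316 xy [ 0.571  -0.3548]
jar_near top 0.64 rect c 229.6 384.8 [16.1 20.6] 63.4 n 289 xy [ 0.4258 -0.3948]
jar_near top 0.38 rect c 137.0 205.5 [6. 5.] 90.0 n 35 xy [0.7312 0.1659]
jar_near side 0.77 rect c 329.5 330.5 [33. 23.] 90.0 n 674 xy [ 0.4267 -0.
[... 328 characters left out ...]
.85 rect c 179.5 216.5 [41.  9.] 0.0 n 298 xy [0.547  0.3355]
nest top [0.5459 0.0967 0.012 ]
nest side [0.5496 0.0944 0.012 ]
pedal_face top [0.4708 0.2503 0.096 ]
pedal_face side [0.4736 0.2582 0.096 ]
spacer top 0.72 [ 0.579  -0.3595]
spacer top 0.5 [ 0.5476 -0.4435]
spacer top 0.25 [0.7345 0.1694]
spacer side 0.56 [ 0.5742 -0.3536]
spacer side 0.56 [ 0.55   -0.4563]
top_disc top 0.84 [ 0.46   -0.0879]
top_disc top 0.67 [ 0.4351 -0.2003]
top_disc top 0.57 [ 0.3262 -0.1225]
top_disc side 0.82 [ 0.3165 -0.1417]
top_disc side 0.66 [ 0.4249 -0.1925]
top_disc side 0.62 [ 0.4618 -0.0896]
jar_near top 0.73 [ 0.4376 -0.3874]
jar_near top 0.26 [ 0.5902 -0.3555]
jar_near side 0.94 [ 0.4218 -0.4092]
```

View pics/c1.png

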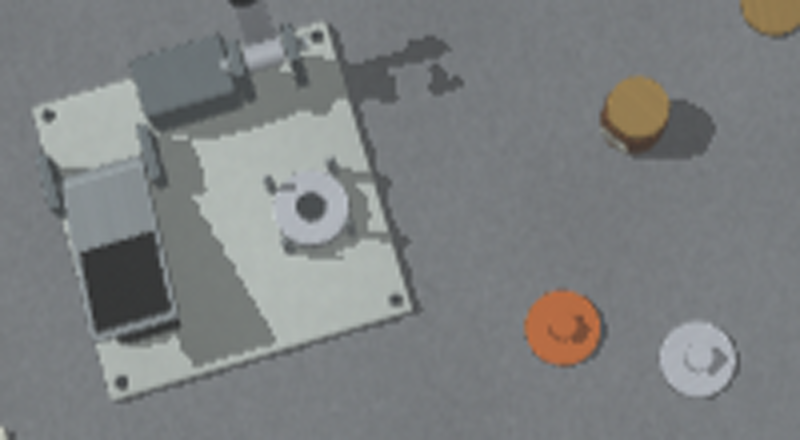

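```bash
cat >> h.py <<'E'
def rel(target,yawY):
    """tool-frame shift (mm) to target TCP (tool down) and wz turn (deg) so tool y lies along world angle yawY (mod pi)"""
    o=env.get_obs(); M=rot(o['eef_rot']); d=M.T@(np.array(target)-o['ee_pos'])*1000
    a=np.arctan2(M[1,1],M[0,1]); t=(yawY-a+np.pi/2)%np.pi-np.pi/2
    tilt=np.degrees(np.arccos(-M[2,2]))
    print('t',round(o['time_s'],2),'tcp',o['ee_pos'].round(4),'shift mm',d.round(1),'yaw y',round(np.degrees(a),2),'turn wz deg',round(-np.degrees(t),2),'q7',round(o['qpos'][6],2),'tilt',tilt.round(2))
E
python3 - <<'E'
from h import *
P=[(308,410),(398,112),(108,35),(25,330)]; L=np.array([(-100,-55),(-100,195),(150,195),(150,-55)])/1000
W=np.array([ray('top',(140+r/4,145+c/4),.012)[:2] for r,c in P]); print(W.round(4))
a,b=W-W.mean(0),L-L.mean(0)
yaw=np.arctan2((b[:,0]*a[:,1]-b[:,1]*a[:,0]).sum(),(b*a).sum()); c,s=np.cos(yaw),np.sin(yaw)
n=W.mean(0)-np.array([[c,-s],[s,c]])@L.mean(0); print('yaw',np.degrees(yaw),'nest',n)
print('body top c',ray('top',(140+206/4,145+311/4),.036))
print('pedal',n+np.array([[c,-s],[s,c]])@[-.0363,.15])
rel([.574,-.353,.2],yaw); rel([.574,-.353,.2],yaw+np.pi/2); rel([.46,.08,.25],yaw)
print(env.get_calibration('wrist'))
E
```

```text
[[0.4714 0.0318]
 [0.4019 0.2674]
 [0.6376 0.3351]
 [0.7045 0.0956]]
yaw 15.846757754739482 nest [0.54890977 0.10832468]
body top c [0.55003183 0.10896935 0.036     ]
pedal [0.47302952 0.24271173]
t 1.85 tcp [0.2782 0.6695 0.2313] shift mm [-665.5 -830.8   31.3] yaw y 67.44 turn wz deg 51.59 q7 -0.03 tilt 0.0
t 1.85 tcp [0.2782 0.6695 0.2313] shift mm [-665.5 -830.8   31.3] yaw y 67.44 turn wz deg -38.41 q7 -0.03 tilt 0.0
t 1.85 tcp [0.2782 0.6695 0.2313] shift mm [-394.1 -474.6  -18.7] yaw y 67.44 turn wz deg 51.59 q7 -0.03 tilt 0.0
{'fx': 344.3378177106084, 'fy': 344.3378177106084, 'cx': 254.89550269066066, 'cy': 188.66032091747604, 'origin': array([0.21607241, 0.695611  , 0.37361056]), 'attitude': array([0.11077771, 0.82423248, 0.55032382, 0.07424826])}
```

```bash
python3 -m creep '[-1,-0.97,-0.07,0,0,0,85,-1,-0.97,-0.07,0,0,0,85,-1,-0.97,-0.07,0,0,0,85,-1,-0.97,-0.07,0,0,0,85,-1,-0.97,-0.07,0,0,0,85,-1,-0.97,-0.07,0,0,0,85,-1,-0.97,-0.07,0,0,0,85,-1,-0.97,-0.07,0,0,0,85]' 40
python3 -m creep '[-1,-0.97,-0.07,0,0,0,85,-1,-0.97,-0.07,0,0,0,85,-1,-0.97,-0.07,0,0,0,85,-1,-0.97,-0.07,0,0,0,85,-1,-0.97,-0.07,0,0,0,85,-1,-0.97,-0.07,0,0,0,85,-1,-0.97,-0.07,0,0,0,85,-1,-0.97,-0.07,0,0,0,85]'
python3 -m creep '[-0.76,-0.72,0,0,0,0,85,-0.76,-0.72,0,0,0,0,85,0,0,0,0,0,-0.0853,85,0,0,0,0,0,-0.0853,85,0,0,0,0,0,-0.0853,85,0,0,0,0,0,-0.0853,85,0,0,0,0,0,-0.0853,85,0,0,0,0,0,0,85]'
python3 - <<'E'
from h import *
o=env.get_obs(); im=env.get_image('wrist'); cv2.imwrite('pics/w1.png',im)
for n,z in [('nest',.012),('holder_body',.012),('pedal_face',.096)]:
    for d in env.tip_of('wrist',n)[:2]: print(n,d['confidence'],np.round(d['position'],1),ray('wrist',d['position'],z).round(4))
y=np.radians(105.85)
rel([.574,-.353,.12],y)
for p in [(.5495,.1085,.036),(.473,.2427,.096)]: print(proj('wrist',p))
E
```

```text
time_s: 2.65
ee_pos: [0.389, 0.4124, 0.2456]
eef_rot: [0.0, 0.196, 0.981, 0.0]
contact_force: [0.1, -0.0, 0.9]
opening: 0.0848
finger_force: 0.0
time_s: 3.45
ee_pos: [0.4993, 0.1564, 0.2597]
eef_rot: [0.0, 0.196, 0.981, 0.0]
contact_force: [0.9, 0.1, 0.7]
opening: 0.085
finger_force: 0.0
time_s: 4.25
ee_pos: [0.5201, 0.1098, 0.2595]
eef_rot: [0.0, -0.137, 0.991, 0.0]
contact_force: [0.1, -0.4, -0.5]
opening: 0.0852
finger_force: 0.0
holder_body 0.57 [179.9 247.6] [0.5504 0.1102 0.012 ]
holder_body 0.35 [177.2  24.5] [ 0.6175 -0.1404  0.012 ]
pedal_face 0.94 [162.4 408.9] [0.4747 0.2421 0.096 ]
t 4.45 tcp [0.52   0.1099 0.2594] shift mm [  73.4 -460.2  139.4] yaw y 105.71 turn wz deg -0.14 q7 1.55 tilt 0.01
[184.02388622 245.80667022]
[160.76862428 410.29793664]
```

View pics/w1.png

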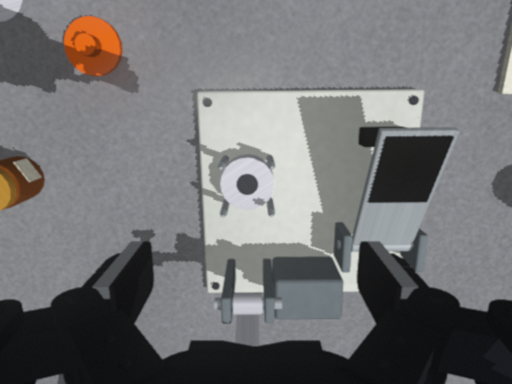

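The wrist view shows the body at (184,247) and the plate's front edge level at row 91, both as predicted. The tread is at (168,408). Next I'll refine the body centre from this picture.

```bash
cat >> h.py <<'E'
def corner_edge(c1,c2,z=.012):
    a,b=ray('wrist',c1,z),ray('wrist',c2,z); return a.round(4),b.round(4),np.degrees(np.arctan2(b[1]-a[1],b[0]-a[0])).round(2),np.linalg.norm(b-a).round(4)
def circ(name,cen,z,rad=.03,cam='wrist',n=72):
    """refine circle centre at height z: maximise radial gradient over (x,y)"""
    im=cv2.GaussianBlur(cv2.cvtColor(cv2.imread(name),cv2.COLOR_BGR2GRAY),(3,3),0).astype(np.float32)
    th=np.linspace(0,2*np.pi,n,endpoint=False)
    def samp(x,y,r):
        p=np.array([proj(cam,(x+r*np.cos(t),y+r*np.sin(t),z)) for t in th[::2]],np.float32)
        return cv2.remap(im,p[:,1:2].copy(),p[:,0:1].copy(),cv2.INTER_LINEAR).ravel()
    from scipy.optimize import minimize
    f=lambda v:-np.median(samp(v[0],v[1],rad-.0015)-samp(v[0],v[1],rad+.0015)) - np.mean(np.clip(samp(v[0],v[1],rad-.0015)-samp(v[0],v[1],rad+.0015),-60,60))
    g=[(f((cen[0]+dx,cen[1]+dy)),cen[0]+dx,cen[1]+dy) for dx in np.arange(-.012,.0121,.002) for dy in np.arange(-.012,.0121,.002)]
    b=min(g); r=minimize(f,b[1:],method='Nelder-Mead',options=dict(xatol=1e-4,initial_simplex=[b[1:],(b[1]+.001,b[2]),(b[1],b[2]+.001)]))
    return r.x.round(4),round(-r.fun,1)
E
python3 - <<'E'
from h import *
print('body',circ('pics/w1.png',(.5495,.1085),.036))
print(corner_edge((91,198),(91,423)),corner_edge((91,198),(292,208)))
print('ring top',circ('pics/top0.png',(.574,-.352),.012,cam='top'),'disc top',circ('pics/top0.png',(.43,-.195),.008,cam='top'))
print('body top',circ('pics/top0.png',(.5495,.1085),.036,cam='top'))
print('ring side',circ('pics/side0.png',(.574,-.352),.012,cam='side'),'disc',circ('pics/side0.png',(.43,-.195),.008,cam='side'))
E
```

```text
Traceback (most recent call last):
  File "h.py", line 32, in circ
    g=[(f((cen[0]+dx,cen[1]+dy)),cen[0]+dx,cen[1]+dy) for dx in np.arange(-.012,.0121,.002) for dy in np.arange(-.012,.0121,.002)]
        ~^^^^^^^^^^^^^^^^^^^^^^^
  File "h.py", line 31, in <lambda>
    f=lambda v:-np.median(samp(v[0],v[1],rad-.0015)-samp(v[0],v[1],rad+.0015)) - np.mean(np.clip(samp(v[0],v[1],rad-.0015)-samp(v[0],v[1],rad+.0015),-60,60))
                                                                                                                           ~~~~^^^^^^^^^^^^^^^^^^^^^
  File "h.py", line 28, in samp
    p=np.array([proj(cam,(x+r*np.cos(t),y+r*np.sin(t),z)) for t in th[::2]],np.float32)
                ~~~~^^^^^^^^^^^^^^^^^^^^^^^^^^^^^^^^^^^^^
  File "h.py", line 13, in proj
    k=env.get_calibration(c); q=rot(k['attitude']).T@(np.array(p)-k['origin'])
ValueError: time passes only in moves, steps and waits
```

```bash
cat >> h.py <<'E'
_c={}
def cal(c):
    if c not in _c: _c[c]=env.get_calibration(c)
    return _c[c]
def proj(c,p):
    k=cal(c); q=rot(k['attitude']).T@(np.array(p)-k['origin'])
    return np.array([k['cy']+k['fy']*q[1]/q[2],k['cx']+k['fx']*q[0]/q[2]])
E
python3 - <<'E'
from h import *
print('body',circ('pics/w1.png',(.5495,.1085),.036))
print(corner_edge((91,198),(91,423)),corner_edge((91,198),(292,208)))
print('ring top',circ('pics/top0.png',(.574,-.352),.012,cam='top'),'disc top',circ('pics/top0.png',(.43,-.195),.008,cam='top'))
print('body top',circ('pics/top0.png',(.5495,.1085),.036,cam='top'))
print('ring side',circ('pics/side0.png',(.574,-.352),.012,cam='side'),'disc',circ('pics/side0.png',(.43,-.195),.008,cam='side'))
E
```

```text
body (array([0.5492, 0.11  ]), np.float64(86.8))
(array([0.4689, 0.0318, 0.012 ]), array([0.4024, 0.2676, 0.012 ]), np.float64(105.74), np.float64(0.245)) (array([0.4689, 0.0318, 0.012 ]), array([0.7064, 0.1008, 0.012 ]), np.float64(16.19), np.float64(0.2473))
ring top (array([ 0.5761, -0.3502]), np.float64(43.6)) disc top (array([ 0.4317, -0.1935]), np.float64(43.0))
body top (array([0.5511, 0.111 ]), np.float64(37.7))
ring side (array([ 0.5725, -0.3542]), np.float64(47.6)) disc (array([ 0.4293, -0.1977]), np.float64(47.6))
```

```bash
python3 -m creep '[0.146,-0.92,0,0,0,0,85,0.146,-0.92,0,0,0,0,85,0.146,-0.92,0,0,0,0,85,0.146,-0.92,0,0,0,0,85,0.146,-0.92,0,0,0,0,85,0.146,-0.92,0,0,0,0,85,0.146,-0.92,0,0,0,0,85,0.146,-0.92,0,0,0,0,85]' |tail -0
python3 -m creep '[0.146,-0.92,0,0,0,0,85,0.146,-0.92,0,0,0,0,85,0.146,-0.92,0,0,0,0,85,0.146,-0.92,0,0,0,0,85,0.146,-0.92,0,0,0,0,85,0.146,-0.92,0,0,0,0,85,0.146,-0.92,0,0,0,0,85,0.146,-0.92,0,0,0,0,85]' |tail -0
python3 -m creep '[0.146,-0.92,0.5,0,0,0,85,0.146,-0.92,0.5,0,0,0,85,0.146,-0.92,0.5,0,0,0,85,0.146,-0.92,0.5,0,0,0,85,0,0,0.67,0,0,0,85,0,0,0.67,0,0,0,85,0,0,0.67,0,0,0,85,0,0,0,0,0,0,85]'
python3 - <<'E'
from h import *
o=env.get_obs(); im=env.get_image('wrist'); cv2.imwrite('pics/w2.png',im)
c=circ('pics/w2.png',(.5743,-.352),.012); print(c, circ('pics/w2.png',(.5743,-.352),.012,rad=.0195))
rel([*c[0],.001],np.radians(105.85))
p=proj('wrist',(*c[0],.012)).round().astype(int);cv2.circle(im,(p[1],p[0]),2,(0,0,255),-1); cv2.imwrite('pics/w2m.png',im)
E
```

```text
time_s: 6.85
ee_pos: [0.5736, -0.3513, 0.1564]
eef_rot: [-0.002, -0.137, 0.991, 0.002]
contact_force: [-0.6, 1.1, -0.1]
opening: 0.085
finger_force: 0.0
(array([ 0.5755, -0.3529]), np.float64(131.4)) (array([ 0.5719, -0.3615]), np.float64(63.5))
t 6.9 tcp [ 0.5745 -0.3519  0.1579] shift mm [ -1.1  -1.5 156.9] yaw y 105.79 turn wz deg -0.06 q7 2.4 tilt 0.17Exception ignored on flushing sys.stdout:
BrokenPipeError: [Errno 32] Broken pipe
Exception ignored on flushing sys.stdout:
BrokenPipeError: [Errno 32] Broken pipe
```

View pics/w2m.png

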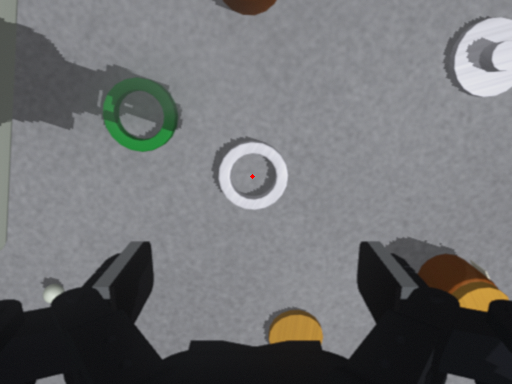

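The red dot marks the aluminium ring's centre at (176,253). The green ring is well clear at (114,141), so I'm descending.

```bash
python3 -m creep '[-0.04,-0.06,1,0,0,0,85,0,0,1,0,0,0,85,0,0,1,0,0,0,85,0,0,1,0,0,0,85,0,0,1,0,0,0,85,0,0,0.9,0,0,0,85,0,0,0.36,0,0,0,85,0,0,0,0,0,0,85]'
python3 -m creep '[0,0,0,0,0,0,55,0,0,0,0,0,0,55,0,0,0,0,0,0,55,0,0,0,0,0,0,55,0,0,0,0,0,0,55,0,0,0,0,0,0,55,0,0,0,0,0,0,55,0,0,0,0,0,0,55]' 40
```

```text
time_s: 7.7
ee_pos: [0.5764, -0.3535, 0.0021]
eef_rot: [-0.0, -0.138, 0.99, 0.0]
contact_force: [-0.1, -0.4, 0.1]
opening: 0.085
finger_force: 0.0
time_s: 8.5
ee_pos: [0.5778, -0.3544, 0.0047]
eef_rot: [0.001, -0.138, 0.99, -0.001]
contact_force: [-0.9, 0.2, 6.1]
opening: 0.0563
finger_force: 41.7
```

```bash
python3 -m creep '[0,0,-0.5,0,0,0,55,0,0,-0.5,0,0,0,55,0,0,-0.5,0,0,0,55,0,0,-0.5,0,0,0,55,0,0,-0.5,0,0,0,55,0,0,-0.5,0,0,0,55,0,0,0,0,0,0,55,0,0,0,0,0,0,55]'
python3 - <<'E'
from h import *
im=env.get_image('wrist'); cv2.imwrite('pics/w3.png',im); o=env.get_obs();print(o['ee_pos'],o['opening'],o['finger_force'])
print(proj('wrist',o['ee_pos']))
E
```

```text
time_s: 9.3
ee_pos: [0.5767, -0.3537, 0.078]
eef_rot: [0.0, -0.138, 0.99, -0.0]
contact_force: [-1.1, -0.1, -0.8]
opening: 0.0562
finger_force: 42.5
[ 0.57627499 -0.35351724  0.0773574 ] 0.056134234404754305 42.474724506028
[248.71345222 253.39645209]
```

View pics/w3.png

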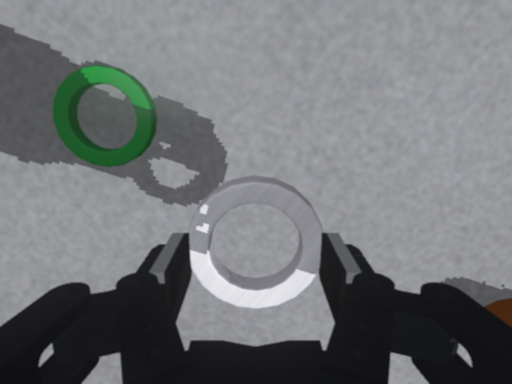

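The ring is held level between the pads, with its centre near (242,256). I'll measure its offset from the TCP.

```bash
python3 - <<'E'
from h import *
o=env.get_obs(); e=o['ee_pos']; M=rot(o['eef_rot'])
for dz in (.003,.0073,.012):
    c=circ('pics/w3.png',e[:2],e[2]+dz); print(dz,c, 'off tool mm',(M.T@np.array([*(c[0]-e[:2]),0])*1000).round(1))
rel([.55,.11,.13],np.radians(105.85))
E
```

```text
0.003 (array([ 0.5747, -0.3531]), np.float64(113.7)) off tool mm [1.4 0.8 0. ]
0.0073 (array([ 0.5722, -0.3537]), np.float64(91.2)) off tool mm [4.  0.9 0. ]
0.012 (array([ 0.5673, -0.3532]), np.float64(52.7)) off tool mm [8.5 2.8 0. ]
t 9.35 tcp [ 0.5763 -0.3535  0.0774] shift mm [-101.1  453.1  -52.5] yaw y 105.83 turn wz deg -0.02 q7 2.41 tilt 0.03
```

```bash
python3 - <<'E'
from h import *
o=env.get_obs(); e=o['ee_pos']; M=rot(o['eef_rot'])
for dz in (-.012,-.009,-.006,-.003,0,.002,.004):
    c=circ('pics/w3.png',e[:2],e[2]+dz); print(dz,c, 'off tool mm',(M.T@np.array([*(c[0]-e[:2]),0])*1000).round(1))
E
```

```text
-0.012 (array([ 0.5858, -0.35  ]), np.float64(47.9)) off tool mm [-10.1   0.8  -0. ]
-0.009 (array([ 0.583 , -0.3509]), np.float64(78.1)) off tool mm [-7.2  0.7 -0. ]
-0.006 (array([ 0.5808, -0.3515]), np.float64(101.5)) off tool mm [-4.9  0.7 -0. ]
-0.003 (array([ 0.5789, -0.352 ]), np.float64(106.9)) off tool mm [-2.9  0.7 -0. ]
0 (array([ 0.5763, -0.3526]), np.float64(112.0)) off tool mm [-0.3  0.9  0. ]
0.002 (array([ 0.5754, -0.3533]), np.float64(114.9)) off tool mm [0.8 0.4 0. ]
0.004 (array([ 0.574 , -0.3534]), np.float64(113.6)) off tool mm [2.2 0.7 0. ]
```

```bash
python3 -m creep '[-0.205,0.906,-0.72,0,0,0,55,-0.205,0.906,-0.72,0,0,0,55,-0.205,0.906,-0.72,0,0,0,55,-0.205,0.906,-0.72,0,0,0,55,-0.205,0.906,0,0,0,0,55,-0.205,0.906,0,0,0,0,55,-0.205,0.906,0,0,0,0,55,-0.205,0.906,0,0,0,0,55]' >o1
python3 -m creep '[-0.205,0.906,0,0,0,0,55,-0.205,0.906,0,0,0,0,55,-0.205,0.906,0,0,0,0,55,-0.205,0.906,0,0,0,0,55,-0.205,0.906,0,0,0,0,55,-0.205,0.906,0,0,0,0,55,-0.205,0.906,0,0,0,0,55,-0.205,0.906,0,0,0,0,55]' >o2
python3 -m creep '[-0.205,0.906,0,0,0,0,55,-0.205,0.906,0,0,0,0,55,-0.205,0.906,0,0,0,0,55,-0.205,0.906,0,0,0,0,55,0,0,0.4,0,0,0,55,0,0,0.4,0,0,0,55,0,0,0,0,0,0,55,0,0,0,0,0,0,55]'
python3 - <<'E'
from h import *
im=env.get_image('wrist'); cv2.imwrite('pics/w4.png',im); e=env.get_obs()['ee_pos']; M=rot(env.get_obs()['eef_rot'])
for dz in (.001,.003,.005):
    c=circ('pics/w4.png',e[:2],e[2]+dz); print(dz,c,(M.T@np.array([*(c[0]-e[:2]),0])*1000).round(1))
for sx in (-1,1):
  for sy in (-1,1):
    t=np.radians(15.85); q=np.array([[np.cos(t),-np.sin(t)],[np.sin(t),np.cos(t)]])@[sx*.0255,sy*.0255]+[.55,.11]
    p=proj('wrist',(*q,.066)).round().astype(int); cv2.circle(im,(p[1],p[0]),1,(0,0,255),-1)
cv2.imwrite('pics/w4m.png',im)
rel([.5513,.1099,.06],np.radians(105.85))
E
```

```text
time_s: 11.75
ee_pos: [0.5512, 0.1082, 0.1288]
eef_rot: [-0.001, -0.137, 0.991, -0.001]
contact_force: [0.5, -0.3, -0.5]
opening: 0.0563
finger_force: 42.7
0.001 (array([0.5517, 0.109 ]), np.float64(109.4)) [-0.3  0.5 -0. ]
0.003 (array([0.5501, 0.1085]), np.float64(104.9)) [1.4 0.4 0. ]
0.005 (array([0.5492, 0.1084]), np.float64(92.5)) [2.3 0.6 0. ]
t 11.8 tcp [0.5516 0.1085 0.1292] shift mm [-0.2  1.5 69.2] yaw y 105.7 turn wz deg -0.15 q7 1.68 tilt 0.07
```

View pics/w4m.png

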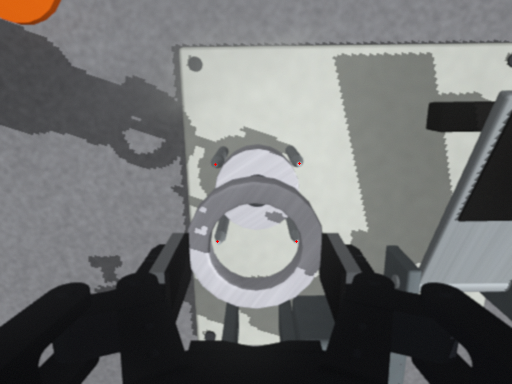

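Red dots mark the predicted post tops, at (163,215), (163,299), (241,217) and (241,296). They match the visible post ends, so I'm descending while watching the force.

```bash
python3 -m creep '[0,0.05,0.7,0,0,0,55,0,0,0.7,0,0,0,55,0,0,0.6,0,0,0,55,0,0,0.3,0,0,0,55,0,0,0.2,0,0,0,55,0,0,0.2,0,0,0,55,0,0,0.2,0,0,0,55,0,0,0,0,0,0,55]'
```

```text
time_s: 12.6
ee_pos: [0.5512, 0.1112, 0.0568]
eef_rot: [-0.0, -0.138, 0.99, -0.0]
contact_force: [0.9, 0.5, -0.5]
opening: 0.0561
finger_force: 42.7
```

```bash
python3 -m creep '[0,0,0.1,0,0,0,55,0,0,0.1,0,0,0,55,0,0,0.08,0,0,0,55,0,0,0.08,0,0,0,55,0,0,0.04,0,0,0,55,0,0,0.04,0,0,0,55,0,0,0,0,0,0,55,0,0,0,0,0,0,55]'
```

```text
time_s: 13.4
ee_pos: [0.5513, 0.1113, 0.0461]
eef_rot: [0.0, -0.138, 0.99, -0.0]
contact_force: [1.1, 1.6, -0.4]
opening: 0.0558
finger_force: 42.7
```

```bash
python3 -m creep '[0,0,0.04,0,0,0,55,0,0,0.04,0,0,0,55,0,0,0.04,0,0,0,55,0,0,0.04,0,0,0,55,0,0,0.04,0,0,0,55,0,0,0,0,0,0,55,0,0,0,0,0,0,55,0,0,0,0,0,0,55]'
```

```text
time_s: 14.2
ee_pos: [0.5513, 0.1112, 0.0411]
eef_rot: [0.0, -0.138, 0.99, -0.0]
contact_force: [-0.3, -0.4, -0.8]
opening: 0.056
finger_force: 42.7
```

```bash
python3 -m creep '[0,0,0.04,0,0,0,55,0,0,0.04,0,0,0,55,0,0,0.04,0,0,0,55,0,0,0.04,0,0,0,55,0,0,0,0,0,0,55,0,0,0,0,0,0,55,0,0,0,0,0,0,55,0,0,0,0,0,0,55]'
```

```text
time_s: 15.0
ee_pos: [0.5515, 0.1113, 0.0404]
eef_rot: [0.0, -0.138, 0.99, 0.0]
contact_force: [-6.2, -0.3, 27.9]
opening: 0.0564
finger_force: 46.1
```

Contact came at TCP z 0.0404, which puts the ring's underside at 36 mm as expected. I'll ease off, release, and lift.

```bash
python3 -m creep '[0,0,-0.1,0,0,0,55,0,0,0,0,0,0,85,0,0,0,0,0,0,85,0,0,0,0,0,0,85,0,0,0,0,0,0,85,0,0,0,0,0,0,85,0,0,-0.5,0,0,0,85,0,0,-1,0,0,0,85]'
python3 -m creep '[0,0,-1,0,0,0,85,0,0,-1,0,0,0,85,0,0,-1,0,0,0,85,0,0,-0.5,0,0,0,85,0.7,-0.9,0,0,0,0,85,0.7,-0.9,0,0,0,0,85,0.7,-0.9,0,0,0,0,85,0,0,0,0,0,0,85]'
python3 - <<'E'
from h import *
im=env.get_image('wrist'); cv2.imwrite('pics/w5.png',im)
print('ring in nest',circ('pics/w5.png',(.55,.11),.048),circ('pics/w5.png',(.55,.11),.048,rad=.0195))
rel([.431,-.195,.16],np.radians(105.85))
t=np.radians(15.85); Rm=np.array([[np.cos(t),-np.sin(t)],[np.sin(t),np.cos(t)]])
p=proj('wrist',(.55,.11,.048)).round().astype(int)
cv2.imwrite('pics/w5c.png',cv2.resize(im[max(p[0]-70,0):p[0]+70,max(p[1]-90,0):p[1]+90],None,fx=4,fy=4,interpolation=cv2.INTER_CUBIC)); print(p)
E
```

```text
time_s: 15.8
ee_pos: [0.5499, 0.1109, 0.0764]
eef_rot: [-0.002, -0.138, 0.99, -0.0]
contact_force: [0.2, 0.4, 0.0]
opening: 0.0846
finger_force: 0.0
time_s: 16.6
ee_pos: [0.5165, 0.0273, 0.1645]
eef_rot: [-0.002, -0.134, 0.991, -0.001]
contact_force: [-1.0, 0.6, -0.1]
opening: 0.0853
finger_force: 0.0
ring in nest (array([0.5502, 0.1145]), np.float64(90.3)) (array([0.5452, 0.1035]), np.float64(84.1))
t 16.65 tcp [0.518  0.0297 0.1646] shift mm [ 144.1 -193.1    4.9] yaw y 105.59 turn wz deg -0.26 q7 1.8 tilt 0.09
[246 338]
```

View pics/w5c.png

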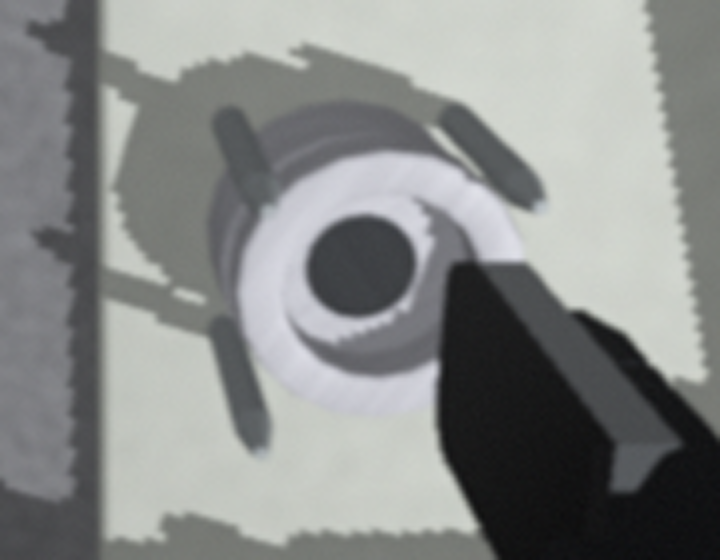

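The ring lies flat on the body inside the posts, centred near (265,375) in the crop. On to the top disc.

```bash
python3 -m creep '[0.8,-1,0,0,0,0,85,0.8,-1,0,0,0,0,85,0.8,-1,0,0,0,0,85,0.8,-1,0,0,0,0,85,0.8,-1,0,0,0,0,85,0.8,-1,0,0,0,0,85,0.8,-1,0,0,0,0,85,0.16,-0.72,0,0,0,0,85]'
python3 - <<'E'
from h import *
im=env.get_image('wrist'); cv2.imwrite('pics/w6.png',im)
o=env.get_obs()
c=circ('pics/w6.png',(.431,-.195),.008); print(c)
p=proj('wrist',(*c[0],.008)).round().astype(int); print(p, im[p[0],p[1]], im[p[0],p[1]-25], im[p[0],p[1]+25])
rel([*c[0],.001],np.radians(105.85))
for d in env.silhouettes('wrist','top_disc'): print(d['confidence'],d['position'],ray('wrist',d['position'],.01).round(4), im[d['mask']].mean(0))
E
```

```text
time_s: 17.45
ee_pos: [0.4317, -0.1942, 0.1645]
eef_rot: [-0.001, -0.137, 0.991, 0.0]
contact_force: [0.9, 0.3, -0.0]
opening: 0.0851
finger_force: 0.0
(array([ 0.4321, -0.1997]), np.float64(114.2))
[170 252] [226 218 217] [224 215 215] [220 212 212]
t 17.5 tcp [ 0.4336 -0.1973  0.1649] shift mm [  2.2  -1.4 163.9] yaw y 105.56 turn wz deg -0.29 q7 2.27 tilt 0.18
0.97 [167.3, 253.2] [ 0.4298 -0.1976  0.01  ] [211.43291139 203.8045007  203.06722925]
0.93 [222.8, 351.3] [ 0.4556 -0.0968  0.01  ] [ 36.08220086 108.96155121 214.77461054]
0.87 [75.1, 360.8] [ 0.3317 -0.1333  0.01  ] [36.18734177 33.93141542 33.92220944]
```

```bash
python3 -m creep '[0.04,-0.04,0.8,0,0,0,85,0,0,0.8,0,0,0,85,0,0,0.6,0,0,0,85,0,0,0.2,0,0,0,85,0,0,0,0,0,0,85,0,0,0,0,0,0,85,0,0,0,0,0,0,85,0,0,0,0,0,0,85]'
python3 - <<'E'
from h import *
cal('wrist'); im=env.get_image('wrist'); cv2.imwrite('pics/w7.png',im)
c=circ('pics/w7.png',(.431,-.198),.008); print(c)
rel([*c[0],.001],np.radians(105.85))
E
```

```text
time_s: 18.35
ee_pos: [0.4331, -0.1942, 0.1052]
eef_rot: [0.001, -0.138, 0.99, -0.0]
contact_force: [-0.2, -0.3, 0.2]
opening: 0.0852
finger_force: 0.0
(array([ 0.4297, -0.195 ]), np.float64(129.9))
t 18.4 tcp [ 0.433  -0.1943  0.1051] shift mm [  3.5   0.3 104.1] yaw y 105.82 turn wz deg -0.03 q7 2.3 tilt 0.07
```

```bash
python3 -m creep '[0.13,0.01,1,0,0,0,85,0,0,1,0,0,0,85,0,0,1,0,0,0,85,0,0,0.7,0,0,0,85,0,0,0.3,0,0,0,85,0,0,0.26,0,0,0,85,0,0,0,0,0,0,85,0,0,0,0,0,0,85]'
python3 -m creep '[0,0,0,0,0,0,54,0,0,0,0,0,0,54,0,0,0,0,0,0,54,0,0,0,0,0,0,54,0,0,0,0,0,0,54,0,0,0,0,0,0,54,0,0,0,0,0,0,54,0,0,0,0,0,0,54]' 40
```

```text
time_s: 19.2
ee_pos: [0.4298, -0.195, -0.0014]
eef_rot: [0.0, -0.138, 0.99, -0.0]
contact_force: [0.4, -0.6, 0.4]
opening: 0.0849
finger_force: 0.0
time_s: 20.0
ee_pos: [0.4299, -0.195, -0.0008]
eef_rot: [0.001, -0.138, 0.99, -0.0]
contact_force: [-1.4, 0.1, 8.6]
opening: 0.0565
finger_force: 40.6
```

```bash
python3 -m creep '[0,0,-0.6,0,0,0,54,0,0,-1,0,0,0,54,0,0,-1,0,0,0,54,0,0,-1,0,0,0,54,-0.7255,0.95,-1,0,0,0,54,-0.7255,0.95,-0.6,0,0,0,54,-0.7255,0.95,0,0,0,0,54,-0.7255,0.95,0,0,0,0,54]'
python3 -m creep '[-0.7255,0.95,0,0,0,0,54,-0.7255,0.95,0,0,0,0,54,-0.7255,0.95,0,0,0,0,54,-0.7255,0.95,0,0,0,0,54,-0.7255,0.95,0,0,0,0,54,-0.7255,0.95,0,0,0,0,54,-0.7255,0.95,0,0,0,0,54,0,0,0,0,0,0,54]'
python3 -m creep '[0,0,0.4,0,0,0,54,0,0,0,0,0,0,54,0,0,0,0,0,0,54,0,0,0,0,0,0,54,0,0,0,0,0,0,54,0,0,0,0,0,0,54,0,0,0,0,0,0,54,0,0,0,0,0,0,54]'
python3 - <<'E'
from h import *
cal('wrist'); im=env.get_image('wrist'); cv2.imwrite('pics/w8.png',im); o=env.get_obs(); e=o['ee_pos']; M=rot(o['eef_rot'])
for dz in (.005,.007,.009):
    c=circ('pics/w8.png',e[:2],e[2]+dz); print(dz,c,(M.T@np.array([*(c[0]-e[:2]),0])*1000).round(1))
rel([.5505,.1108,.06],np.radians(105.85))
E
```

```text
time_s: 20.8
ee_pos: [0.4738, -0.0825, 0.1291]
eef_rot: [0.001, -0.138, 0.99, -0.0]
contact_force: [-0.1, 1.1, -1.8]
opening: 0.057
finger_force: 43.0
time_s: 21.6
ee_pos: [0.5517, 0.117, 0.1283]
eef_rot: [0.002, -0.141, 0.99, 0.002]
contact_force: [0.7, 0.8, -1.0]
opening: 0.057
finger_force: 43.0
time_s: 22.4
ee_pos: [0.5502, 0.1109, 0.1182]
eef_rot: [0.0, -0.138, 0.99, 0.0]
contact_force: [0.2, 0.6, -1.1]
opening: 0.0568
finger_force: 43.0
0.005 (array([0.5521, 0.1116]), np.float64(104.9)) [-2.1  0.1  0. ]
0.007 (array([0.5507, 0.1113]), np.float64(99.0)) [-0.6  0.2  0. ]
0.009 (array([0.5492, 0.1107]), np.float64(91.2)) [ 1.  0. -0.]
t 22.45 tcp [0.5501 0.1109 0.1181] shift mm [-0.3 -0.2 58.1] yaw y 105.83 turn wz deg -0.02 q7 1.74 tilt 0.01
```

View pics/w8.png

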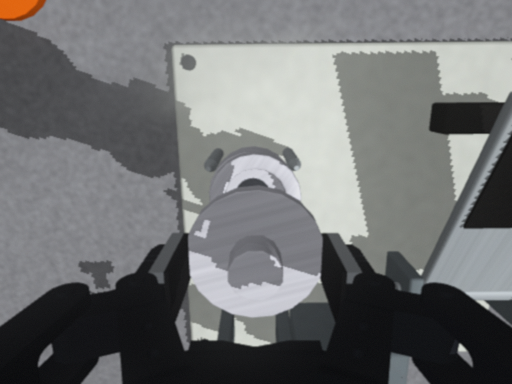

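The disc is held level, knob up, and centred over the pocket near (252,255). Descending.

```bash
python3 -m creep '[-0.01,0,0.7,0,0,0,54,0,0,0.7,0,0,0,54,0,0,0.5,0,0,0,54,0,0,0.2,0,0,0,54,0,0,0.2,0,0,0,54,0,0,0.14,0,0,0,54,0,0,0.1,0,0,0,54,0,0,0,0,0,0,54]'
python3 -m creep '[0,0,0.06,0,0,0,54,0,0,0.06,0,0,0,54,0,0,0.06,0,0,0,54,0,0,0.04,0,0,0,54,0,0,0.04,0,0,0,54,0,0,0,0,0,0,54,0,0,0,0,0,0,54,0,0,0,0,0,0,54]'
```

```text
time_s: 23.25
ee_pos: [0.5504, 0.111, 0.0546]
eef_rot: [0.0, -0.138, 0.99, 0.0]
contact_force: [-0.6, -0.6, -0.7]
opening: 0.0562
finger_force: 43.0
time_s: 24.05
ee_pos: [0.5504, 0.111, 0.0481]
eef_rot: [0.0, -0.138, 0.99, -0.0]
contact_force: [0.3, 0.5, -1.5]
opening: 0.0564
finger_force: 43.0
```

```bash
python3 -m creep '[0,0,0.04,0,0,0,54,0,0,0.04,0,0,0,54,0,0,0.02,0,0,0,54,0,0,0,0,0,0,54,0,0,0,0,0,0,54,0,0,0,0,0,0,54,0,0,0,0,0,0,54,0,0,0,0,0,0,54]'
```

```text
time_s: 24.85
ee_pos: [0.5505, 0.111, 0.0472]
eef_rot: [0.0, -0.138, 0.99, 0.0]
contact_force: [-2.7, -0.7, 12.4]
opening: 0.0564
finger_force: 44.5
```

Contact came at the expected height of 0.0472. Releasing, lifting, and heading to the pedal.

```bash
python3 -m creep '[0,0,-0.05,0,0,0,54,0,0,0,0,0,0,85,0,0,0,0,0,0,85,0,0,0,0,0,0,85,0,0,0,0,0,0,85,0,0,0,0,0,0,85,0,0,-0.5,0,0,0,85,0,0,-1,0,0,0,85]'
python3 -m creep '[0,0,-1,0,0,0,85,0,0,-1,0,0,0,85,0,0,-1,0,0,0,85,0.24,1,0,0,0,0,0,0.24,1,0,0,0,0,0,0.24,1,0,0,0,0,0,0.24,1,0,0,0,0,0,0.24,1,0,0,0,0,0]'
python3 -m creep '[0.24,1,0,0,0,0,0,0,0,0,0,0,0,0,0,0,0,0,0,0,0,0,0,0,0,0,0,0,0,0,0,0,0,0,0,0,0,0,0,0,0,0,0,0,0,0,0,0,0,0,0,0,0,0,0,0]'
python3 - <<'E'
from h import *
cal('wrist'); im=env.get_image('wrist'); cv2.imwrite('pics/w9.png',im)
for d in env.tip_of('wrist','pedal_face')[:2]: print(d['confidence'],ray('wrist',d['position'],.096).round(4))
env.get_image('top')
for d in env.tip_of('top','pedal_face')[:2]: print(d['confidence'],ray('top',d['position'],.096).round(4))
k=env.get_image('top'); k2=env.get_image('side'); cv2.imwrite('pics/top9.png',k); cv2.imwrite('pics/side9.png',k2)
rel([.4741,.2444,.10],np.radians(105.85))
E
```

```text
time_s: 25.65
ee_pos: [0.549, 0.1107, 0.0838]
eef_rot: [-0.002, -0.138, 0.99, -0.0]
contact_force: [0.6, -0.2, 0.4]
opening: 0.0852
finger_force: 0.0
time_s: 26.45
ee_pos: [0.4869, 0.2239, 0.1603]
eef_rot: [0.0, -0.138, 0.99, 0.0]
contact_force: [1.0, -0.0, -0.7]
opening: 0.0118
finger_force: 0.0
time_s: 27.25
ee_pos: [0.475, 0.2451, 0.1593]
eef_rot: [-0.0, -0.137, 0.991, -0.0]
contact_force: [0.5, -0.3, 0.5]
opening: -0.0002
finger_force: 0.0
0.88 [0.4735 0.2424 0.096 ]
0.88 [0.473  0.2555 0.096 ]
t 27.55 tcp [0.4748 0.2455 0.1593] shift mm [ 1.  -0.9 59.3] yaw y 105.83 turn wz deg -0.02 q7 1.45 tilt 0.01
```

```bash
python3 -m creep '[0.04,-0.03,1,0,0,0,0,0,0,1,0,0,0,0,0,0,0.3,0,0,0,0,0,0,0.2,0,0,0,0,0.08,0,0.2,0,0,0,0,0.08,0,0.2,0,0,0,0,0.08,0,0.2,0,0,0,0,0.07,0,0.2,0,0,0,0]'
```

```text
time_s: 28.35
ee_pos: [0.4673, 0.2425, 0.0775]
eef_rot: [0.001, -0.138, 0.99, 0.0]
contact_force: [-0.7, -0.8, 4.4]
opening: 0.0001
finger_force: 2.0
```

```bash
python3 -m creep '[0.06,0,0.2,0,0,0,0,0.05,0,0.2,0,0,0,0,0.04,0,0.2,0,0,0,0,0.03,0,0.2,0,0,0,0,0.02,0,0.2,0,0,0,0,0.01,0,0.16,0,0,0,0,0,0,0.06,0,0,0,0,0,0,0,0,0,0,0]'
```

```text
time_s: 29.15
ee_pos: [0.4619, 0.241, 0.0477]
eef_rot: [0.0, -0.137, 0.991, 0.0]
contact_force: [-2.5, -2.2, 21.3]
opening: 0.0
finger_force: 10.0
```

At the stop, with z 0.0477 and 21 N. Holding.

```bash
python3 -m creep '[0,0,0.02,0,0,0,0,0,0,0,0,0,0,0,0,0,0,0,0,0,0,0,0,0,0,0,0,0,0,0,0,0,0,0,0,0,0,0,0,0,0,0,0,0,0,0,0,0,0,0,0,0,0,0,0,0]'
python3 - <<'E'
from h import *
im=env.get_image('side'); cv2.imwrite('pics/s10.png',cv2.resize(im[120:240,160:320],None,fx=4,fy=4,interpolation=cv2.INTER_CUBIC))
for d in env.tip_of('side','press_pad')[:1]: print(d['confidence'],ray('side',d['position'],.072).round(4))
for d in env.tip_of('side','pedal_face')[:1]: print(d['confidence'],ray('side',d['position'],.048).round(4))
E
python3 -m creep '[0,0,0,0,0,0,0,0,0,0,0,0,0,0,0,0,0,0,0,0,0,0,0,0,0,0,0,0,0,0,-0.16,0,0,0,0,0,0,-0.2,0,0,0,0,-0.01,0,-0.2,0,0,0,0,-0.03,0,-0.2,0,0,0,0]'
```

```text
time_s: 29.95
ee_pos: [0.4619, 0.2409, 0.0476]
eef_rot: [0.0, -0.137, 0.991, 0.0]
contact_force: [-3.6, -2.8, 23.9]
opening: -0.0001
finger_force: 11.8
0.51 [0.5507 0.1134 0.072 ]
0.78 [0.4563 0.2542 0.048 ]
time_s: 30.9
ee_pos: [0.4626, 0.2416, 0.0649]
eef_rot: [0.0, -0.138, 0.99, 0.0]
contact_force: [0.3, 0.9, 0.6]
opening: 0.0002
finger_force: 0.6
```

View pics/s10.png

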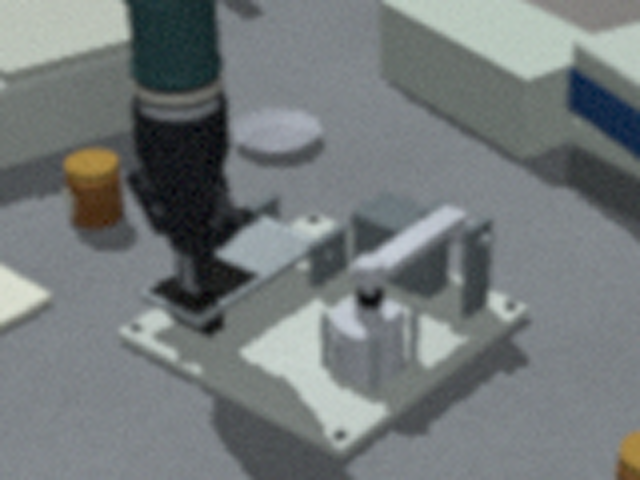

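The side view shows the press arm lying on the disc's knob, around (295,370) in the crop. Now I let the pedal rise, following it up and then clear.

```bash
python3 -m creep '[-0.04,0,-0.2,0,0,0,0,-0.06,0,-0.2,0,0,0,0,-0.08,0,-0.2,0,0,0,0,-0.08,0,-0.2,0,0,0,0,-0.08,0,-0.2,0,0,0,0,0,0,-0.3,0,0,0,0,0,0,-1,0,0,0,0,0,0,-1,0,0,0,0]'
python3 -m creep '[0,0,-1,0,0,0,0,0.5,0.5,-1,0,0,0,0,0.5,0.5,0,0,0,0,0,0.5,0.5,0,0,0,0,0,0.5,0.5,0,0,0,0,0,0,0,0,0,0,0,0,0,0,0,0,0,0,0,0,0,0,0,0,0,0]'
python3 - <<'E'
from h import *
cal('wrist')
for c in ['top','side']:
    im=env.get_image(c); cv2.imwrite(f'pics/{c}11.png',im)
    for n,z in [('pedal_face',.096),('top_disc',.048),('spacer',.036),('holder_body',.012),('jar_near',0)]:
        print(c,n,[(round(d['confidence'],2),ray(c,d['position'],z)[:2].round(3)) for d in env.tip_of(c,n)])
print('disc fit',circ('pics/top11.png',(.55,.11),.056,cam='top'),env.get_obs()['time_s'])
a,b=cv2.imread('pics/side0.png'),cv2.imread('pics/side11.png')
cv2.imwrite('pics/fin.png',cv2.resize(b[110:350,160:400],None,fx=2.5,fy=2.5,interpolation=cv2.INTER_CUBIC))
E
```

```text
time_s: 31.7
ee_pos: [0.4699, 0.2427, 0.1476]
eef_rot: [-0.001, -0.138, 0.99, -0.001]
contact_force: [0.2, 0.7, 0.0]
opening: -0.0002
finger_force: 0.0
time_s: 32.5
ee_pos: [0.4099, 0.2773, 0.1974]
eef_rot: [0.0, -0.137, 0.991, -0.0]
contact_force: [0.2, 0.4, 0.9]
opening: 0.0002
finger_force: 0.0
top pedal_face [(0.91, array([0.468, 0.247])), (0.65, array([ 0.596, -0.133]))]
top top_disc [(0.82, array([ 0.443, -0.08 ])), (0.73, array([0.557, 0.115])), (0.65, array([ 0.331, -0.126]))]
top spacer [(0.56, array([ 0.544, -0.44 ])), (0.55, array([0.55 , 0.107]))]
top holder_body [(0.43, array([0.543, 0.121]))]
top jar_near [(0.62, array([ 0.44 , -0.376]))]
side pedal_face [(0.89, array([0.459, 0.239]))]
side top_disc [(0.69, array([ 0.309, -0.176])), (0.64, array([ 0.428, -0.133])), (0.63, array([0.545, 0.099])), (0.49, array([0.513, 0.061]))]
side spacer [(0.89, array([ 0.518, -0.469])), (0.63, array([0.543, 0.112]))]
side holder_body [(0.59, array([0.556, 0.113])), (0.34, array([0.552, 0.091])), (0.18, array([ 0.618, -0.16 ]))]
side jar_near [(0.57, array([ 0.438, -0.407])), (0.3, array([0.577, 0.158]))]
disc fit (array([0.5516, 0.1123]), np.float64(37.8)) 33.1
```

View pics/fin.png

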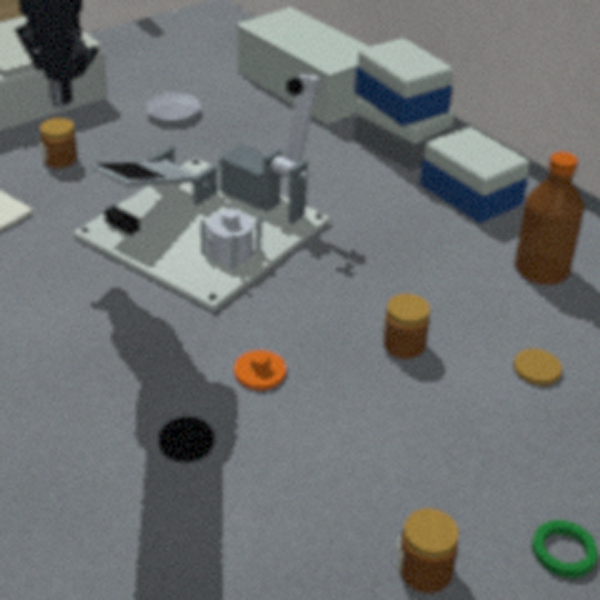

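The stack sits closed in the press at (240,230), the pedal is back up and the press arm is upright. All three jars are standing.

```bash
python3 -c "
from workcell import env
print(env.sign_off())"
```

```text
the job is handed in; nothing more can be done
None
```

The job is handed in at about 33 s of the 72 s allowed: ring and disc (knob up) are stacked on the body, the pedal was held at its stop for about 1.2 s and is back up, and all three jars are standing.

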